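Settle the rocking half-moon weight flat on the print

TASK

One of the three half-moon steel weights has been left on its round edge, where it rocks. Take hold of it so that it is still, set it down on the printed sheet on the speckled board, still on its edge, and tip it over so that it ends lying flat on one of its half-moon faces, its middle within 3 cm of the middle of the sheet. Leave the other two weights where they are.

Things in the scene. Friction and masses are not known exactly. Their poses are not given: they have to be found in the camera images.
- weight: Weight to settle: steel half disc, radius 50, 24 mm thick, about 0.6 kg. Starts on the table on its round edge, straight edge up, rocking in its plane, a few degrees or at a touch. Origin mid-thickness, 25 mm from straight edge and from arc crown. x along straight edge, y thickness, z to straight edge. Pushed sideways near its top it falls over past a 25 degree lean; the origin then ends about 37 mm along the push.
- sheet_mid (a point): Middle of the printed sheet: white paper 200 (x) by 150 mm (y) with a dark frame, glued flat on the speckled board, its face 36 mm above the table. x along the board's length, away from the robot; y left, z up.
- arch: A second, equal half-moon weight (radius 50 mm, 24 mm thick) that stands steadily on the table on its straight edge, round side up: leave it. Origin at its middle, 25 mm above the table; y along the thickness.
- flat: A third, equal half-moon weight that already lies flat on the table: leave it. Origin at its middle, 12 mm above the table; y vertical.
- board: The fixed white, dark-speckled foam board under the sheet, 35 mm thick, 270 mm wide (y); origin on the table below the sheet's middle, axes as the sheet's. It reaches 150 mm to -x and 340 mm to +x of the origin. A low fixed blue saucer of black paint (124 mm across, 14 mm high) stands on it at x 260, y 30 mm.
Mind the look-alikes: they are no part of the job. What is shaped like the weight but purple or yellow is not meant.

How it is judged:
By the outcome, as a careful person would: the job done as asked, in the order asked, and still so for the second after the job is handed in, with the robot touching nothing.
It also fails if it takes over 45 s, if anything falls off the work surface, if the arm or the gripper's body presses on something with over 40 N, if the wrist force passes 120 N, or if a joint passes its speed limit or range.

ROBOT

A 6-joint arm with a two-finger parallel gripper is mounted at the origin on the work surface. World frame = base frame: x ahead of the robot, y to its left, z up, the work surface at z = 0. Lengths are in m, angles in rad, forces in N, time in s.
With the tool pointing down it reaches from about 0.275 to 0.775 m from the base axis. Payload 14.6 kg.
Tool frame: the origin (TCP) lies midway between the tips of the shut fingers; the grasp point (between the pads) lies 19 mm behind it (arm.grip_point_offset is the distance from the TCP to the grasp point, in m); z points along the fingers, y is the line along which they close (so a half turn about z gives the same grasp; the last joint's range is limited). The gripper opens to 85 mm and grips with 20 to 120 N. Pads are 22 mm wide; open, the fingers measure 114 mm over their backs; the gripper's body (76 mm by 85 mm) begins 54 mm behind the grasp point. The pads swing forward as they close: fully open they stand 13 mm farther back than shut.
Start: joints at [1.088, 0.263, -0.048, 1.259, 0, 1.415], TCP at [0.169, 0.497, 0.2] pointing down, gripper open.
Joint ranges: [-2.65, 2.65], [-0.89, 1.7], [-1.18, 1.37], [-2.13, 2.11], [-1.35, 1.29], [-3.14, 3.14]. Speed limits (rad/s): [1.89, 1.89, 2.57, 2.79, 3.14, 3.14].

INTERFACE

Orientations are given as [roll, pitch, yaw] about the fixed x, y, z axes, in that order (R = Rz(yaw) Ry(pitch) Rx(roll)).
In Python, from rig import arm gives the robot as it stands. The module is installed in compiled form; this text tells all that it offers.
- The arm moves only by the tool step_arm, never from a script. Its arguments are lists of equal length, an entry for each row: "linear": the shift along the tool's x, y, z in m, a list of three; "yaw": the turn about the tool's z in rad. A call has 1 to 20 rows; each row shifts and turns the commanded pose from where the row before left it, along the tool's axes as they then stand; what a row does not reach is not made up. A row lasts 1/8 s, in which the tool goes at most 62.5 mm and 10.7 degrees, less where a joint would pass 70% of its speed; a pose out of reach is approached as far as the arm can. A call with a gripper value outside its range is refused whole. "claw" is the closure, from -1 (fully open) to 1 (shut), so that 0 is half open, set as the call begins (left out, the last holds). The fingers move at their own pace and stop on an object; "grip_force" is the grip in N (left out, the last holds). Time passes only in rows, so rows that do not move let the fingers close. It gives the time, the measured TCP pose, the force, the opening and the grip force at its end, in the units of the state.
- arm.state(): the state, without advancing time (a new reading comes with each control period).
- arm.capture(name): name is "side" or "top" or "wrist"; returns the picture (384x512x3 uint8, red, green, blue); there is no depth.
- arm.calibration(name): a dict with "fx", "fy", "cx", "cy" (pixels), "rvec" (rotation vector, rad) and "tvec" (3), from world to camera coordinates, as OpenCV has them; the wrist camera has in their place "T_tool_cam" (4x4, takes a point from camera to tool coordinates, whose origin is the TCP and whose axes are the flange's). Camera axes: x right, y down, z forward; pixel columns grow to the right and rows downward; lengths in m; the calibration is good to about 2 mm. A picture is of the moment at which its call begins: read the wrist's pose just before it. calibration takes no time and is no camera call.
- arm.job_done(): hands the job in; it is judged then, once.
Trained networks look in the newest picture that a camera, given by its name, has taken for a name from the list of things; names that differ only in an ending like _2 or _b are one class to them, and where a whole thing is asked for, a point or a joint stands for the part that bears it (a point fixed in the world has none). Each returns a list of dicts, best first, with "conf" (0 to 1); they miss things now and then, are a little off and sometimes report something else, mostly with a low value. They report only what shows in the picture. A call takes as long as a camera call. They do not tell look-alikes from the thing itself.
- arm.search_frame(label, camera): "box" ([left, top, right, bottom] as shares, 0 to 1, of the picture: columns of its width, rows of its height, round what is visible of it).
- arm.silhouettes(label, camera): "region" (384x512 bool, what is visible of it) and "box" ([left, top, right, bottom] as shares, 0 to 1, of the picture: columns of its width, rows of its height, round what is visible of it).
The state is a dict: "time_s": time; "joint_positions": joint angles; "qvel": joint speeds; "joint_torque": joint torques, N m; "tcp_pos": TCP position; "eef_rot": TCP orientation; "contact_force": force on the tool from outside, world axes, zero at the start; "wrist_torque": the same for the moment, N m; "width": finger opening in m; "grasp_force": force on a finger pad.
Only numpy, scipy, OpenCV 4.12 (cv2) and the standard library are available. Lean on these libraries where they do the work, as an engineer would, in place of code of your own. Each camera call takes 0.05 s, during which the arm holds its last target. There are 200 camera calls.

## Working session

There is one attempt and no reset: what is moved stays moved. The work goes in short steps, Python scripts to look and compute and a tool call to move; the robot and the scene stay as the last step left them, time stands still between calls to the robot, and variables do not carry over. Pictures are saved under pics/ and viewed, at most 10 in all, crops included, and the job is handed in when it is done.

Besides the shell and the picture viewer there is one more tool, called by a JSON object that holds its "op" and its "data", one argument or row to a line. step_arm: Moves the arm, as the interface text tells. Its arguments: {"type":"object","properties":{"linear":{"type":"array","items":{"type":"array","items":{"type":"number"}}},"yaw":{"type":"array","items":{"type":"number"}},"claw":{"type":"number"},"grip_force":{"type":"number"}},"required":["linear","yaw"]}

```bash
mkdir -p pics; cat > h.py <<'E'
import numpy as np, cv2
from rig import arm
from scipy.spatial.transform import Rotation as R
def cam(name, st=None):
    c=arm.calibration(name); K=np.array([[c['fx'],0,c['cx']],[0,c['fy'],c['cy']],[0,0,1.]])
    if name=='wrist':
        st=st or arm.state(); T=np.eye(4); T[:3,:3]=R.from_euler('xyz',st['eef_rot']).as_matrix(); T[:3,3]=st['tcp_pos']
        W=np.linalg.inv(T@np.array(c['T_tool_cam']))
        return K,W[:3,:3],W[:3,3]
    return K,R.from_rotvec(np.array(c['rvec']).ravel()).as_matrix(),np.array(c['tvec']).ravel()
def ray(C,px):
    K,Rm,t=C; d=Rm.T@np.linalg.solve(K,[px[0],px[1],1.]); return -Rm.T@t,d/np.linalg.norm(d)
def onz(C,px,z):
    o,d=ray(C,px); return o+d*(z-o[2])/d[2]
def proj(C,P):
    K,Rm,t=C; q=K@(Rm@np.asarray(P)+t); return q[:2]/q[2]
def tri(rs):
    A=sum(np.eye(3)-np.outer(d,d) for o,d in rs); b=sum((np.eye(3)-np.outer(d,d))@o for o,d in rs); return np.linalg.solve(A,b)
def save(im,n): cv2.imwrite('pics/'+n,cv2.cvtColor(im,cv2.COLOR_RGB2BGR))
E
python3 - <<'E'
from h import *
ims=[]
for n in ['side','top']:
    im=arm.capture(n); ims.append(im)
    C=cam(n); print(n,'campos',-C[1].T@C[2])
    for l in ['weight','arch','flat','sheet_mid','board']:
        try:
            for r in arm.silhouettes(l,n)[:4]:
                b=np.array(r['box'])*[512,384,512,384]; print(l,round(r['conf'],2),b.round(),r['region'].sum())
        except Exception as e: print(l,e)
save(np.hstack(ims)[:, :],'a.png')
im=cv2.imread('pics/a.png'); cv2.imwrite('pics/a1.png',im[:,:512]); cv2.imwrite('pics/a2.png',im[:,512:])
print(arm.state())
E
```

```text
side campos [0.5818276  0.66955832 0.5843858 ]
weight 0.77 [257. 140. 277. 157.] 220
weight 0.75 [213. 215. 253. 232.] 702
weight 0.72 [207. 169. 229. 198.] 384
arch 0.7 [261. 150. 291. 167.] 465
flat 0.89 [268. 197. 306. 217.] 644
sheet_mid 0.64 [ 13. 234. 323. 384.] 33733
board 0.71 [ 12. 239. 325. 384.] 33883
top campos [ 0.50531013 -0.06732688  0.97032606]
weight 0.92 [287. 139. 332. 165.] 605
weight 0.64 [402. 207. 446. 232.] 826
weight 0.61 [235. 147. 261. 189.] 729
arch 0.7 [361. 204. 385. 250.] 624
flat 0.94 [258. 211. 290. 251.] 778
sheet_mid 0.88 [ 68.  10. 213. 235.] 24366
board 0.91 [ 69.  10. 213. 234.] 24377
{'time_s': 0.6, 'joint_positions': array([ 1.08773216e+00,  2.63108469e-01, -4.83218679e-02,  1.25938722e+00,
       -8.92339106e-06,  1.41549714e+00]), 'qvel': array([ 1.24495191e-03, -3.95635565e-04, -8.81956901e-05,  1.75218441e-03,
        4.99235342e-04,  8.72283170e-04]), 'joint_torque': array([-1.49638898e-03, -6.37188363e+01,  3.84680343e+01,  1.00509420e-03,
       -1.64827698e-04,  1.24889769e-05]), 'tcp_pos': array([0.16901812, 0.49704641, 0.19986585]), 'eef_rot': array([-3.14157030e+00,  5.53200707e-06,  2.81382767e+00]), 'contact_force': array([ 0.63428989,  0.0191896 , -0.41348895]), 'wrist_torque': array([-0.02892793, -0.06808065, -0.03147553]), 'grasp_force': 0.0, 'width': 0.08556964090643665}
```

View pics/a1.png

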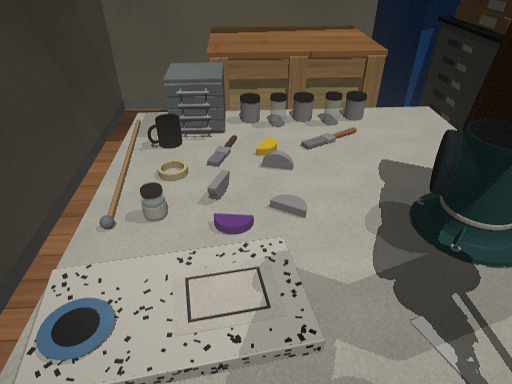

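View pics/a2.png

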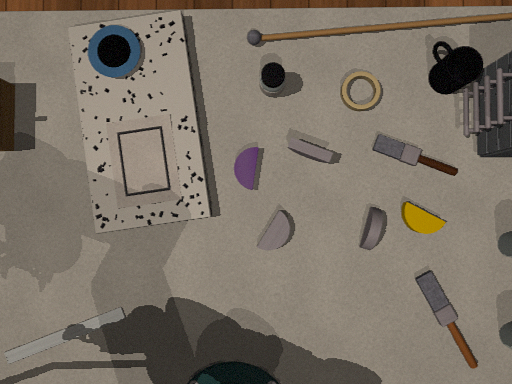

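The side picture shows the weight at about (218,184), the arch at (277,160) and the flat one at (288,206). The framed sheet is around (228,292). In the top picture the weight is at (312,149), the arch at (373,227), the flat one at (274,231) and the frame centre near (145,161).

```bash
python3 - <<'E'
from h import *
CS,CT=cam('side'),cam('top')
# sheet frame: dark thresholds within board -> corners by hand-guided minAreaRect
def frame(img,box):
    g=cv2.cvtColor(img,cv2.COLOR_BGR2GRAY); x0,y0,x1,y1=box
    m=(g[y0:y1,x0:x1]<90).astype(np.uint8)
    n,l,s,c=cv2.connectedComponentsWithStats(m,connectivity=8)
    k=1+np.argmax(s[1:,2]*s[1:,3]); print(s[k])
    p=cv2.findContours((l==k).astype(np.uint8),cv2.RETR_EXTERNAL,cv2.CHAIN_APPROX_NONE)[0]
    p=max(p,key=len); hull=cv2.convexHull(p); q=cv2.approxPolyDP(hull,6,True)[:,0]+[x0,y0]; return q
top=cv2.imread('pics/a2.png'); side=cv2.imread('pics/a1.png')
qt=frame(top,(110,115,182,205)); qs=frame(side,(172,258,285,330))
for C,q in((CT,qt),(CS,qs)): print(q.tolist(),[onz(C,p,.036).round(4).tolist() for p in q], np.mean([onz(C,p,.036) for p in q],0).round(4))
dc=lambda q:(lambda a,b,c,d:(lambda L:L[:2]/L[2])(np.cross(np.cross([*a,1],[*c,1]),np.cross([*b,1],[*d,1])).astype(float)))(*q)
print('tri',tri([ray(CT,dc(qt)),ray(CS,dc(qs))]))
cen={}
for n,C,lab in(('side',CS,[(218,184)]),('top',CT,[(312,149)])):
    arm.capture(n)
    for r in arm.silhouettes('weight',n):
        ys,xs=np.nonzero(r['region']); print(n,xs.mean(),ys.mean())
        if abs(xs.mean()-lab[0][0])<15 and abs(ys.mean()-lab[0][1])<15:
            cen[n]=(xs.mean(),ys.mean()); print(cv2.minAreaRect(np.c_[xs,ys].astype(np.float32)), onz(C,cen[n],.03))
print('weight tri',tri([ray(CT,cen['top']),ray(CS,cen['side'])]))
for p in((288,131),(336,152)): print(onz(CT,p,.05))
for p in(qt): pass
E
```

```text
[  7  11  54  70 531]
[ 13   9  86  55 500]
[[161, 126], [169, 189], [126, 195], [117, 133]] [[0.6912, 0.1645, 0.036], [0.5451, 0.1454, 0.036], [0.5317, 0.245, 0.036], [0.6756, 0.267, 0.036]] [0.6109 0.2055 0.036 ]
[[258, 267], [270, 307], [188, 321], [186, 278]] [[0.5443, 0.1429, 0.036], [0.5291, 0.2439, 0.036], [0.6761, 0.2641, 0.036], [0.6889, 0.1632, 0.036]] [0.6096 0.2035 0.036 ]
tri [0.60960314 0.20500044 0.03812712]
side 219.19845360824743 183.47164948453607
((219.4000244140625, 182.70001220703125), (16.54690170288086, 28.621667861938477), 26.56505012512207) [ 0.63027365 -0.18675939  0.03      ]
side 266.3968871595331 146.17898832684824
side 232.64549483013295 222.80649926144756
top 419.6867196367764 219.48921679909193
top 246.15615615615616 166.55705705705705
top 311.242774566474 151.03082851637765
((311.2602844238281, 151.4726104736328), (42.72002029418945, 13.342691421508789), 20.556047439575195) [ 0.63196432 -0.18280178  0.03      ]
weight tri [ 0.63078963 -0.18240187  0.03294356]
[ 0.67512241 -0.12812376  0.05      ]
[ 0.62677048 -0.23609188  0.05      ]
```

{"op": "step_arm", "data": {
  "linear": [
    [-0.041,-0.031,0],
    [-0.041,-0.031,0],
    [-0.041,-0.031,0],
    [-0.041,-0.031,0],
    [-0.041,-0.031,0],
    [-0.041,-0.031,0],
    [-0.041,-0.031,0],
    [-0.041,-0.031,0],
    [-0.041,-0.031,0],
    [-0.041,-0.031,0],
    [-0.041,-0.031,0],
    [-0.041,-0.031,0],
    [-0.041,-0.031,0],
    [-0.041,-0.031,0],
    [-0.041,-0.031,0],
    [-0.041,-0.031,0]
  ],
  "yaw": [0,0,0,0,0,0,0,0,0,0,0,0,0,0,0,0]
}}

```text
time_s: 2.8
tcp_pos: [0.6312, -0.1853, 0.1998]
eef_rot: [3.142, 0.0, 2.814]
contact_force: [0.8, 0.1, -0.1]
width: 0.0855
grasp_force: 0.0
```

{"op": "step_arm", "data": {
  "linear": [
    [0,0,0],
    [0,0,0],
    [0,0,0],
    [0,0,0],
    [0,0,0],
    [0,0,0],
    [0,0,0],
    [0,0,0],
    [0,0,0],
    [0,0,0],
    [0,0,0]
  ],
  "yaw": [0.166,0.166,0.166,0.166,0.166,0.166,0.166,0.166,0.166,0.166,0]
}}

```text
time_s: 4.18
tcp_pos: [0.6304, -0.1838, 0.1998]
eef_rot: [-3.141, 0.0, 1.155]
contact_force: [0.5, 0.4, -0.4]
width: 0.0855
grasp_force: 0.0
```

```bash
python3 - <<'E'
from h import *
st=arm.state(); im=arm.capture('wrist'); save(im,'w1.png'); C=cam('wrist',st)
print(st['time_s'],st['tcp_pos'],st['eef_rot'],np.array(arm.calibration('wrist')['T_tool_cam']).round(3).tolist())
for r in arm.silhouettes('weight','wrist'):
    ys,xs=np.nonzero(r['region']); print(r['conf'],xs.mean(),ys.mean(),cv2.minAreaRect(np.c_[xs,ys].astype(np.float32)),onz(C,(xs.mean(),ys.mean()),.045))
print(proj(C,[.631,-.182,.033]))
E
```

```text
4.175 [ 0.63039675 -0.18381145  0.19980598] [-3.14148890e+00  3.45735845e-05  1.15468283e+00] [[-0.001, -0.955, -0.297, 0.077], [1.0, -0.001, 0.001, -0.001], [-0.001, -0.297, 0.955, -0.174], [0.0, 0.0, 0.0, 1.0]]
0.78 156.96623478602277 32.54672163329407 ((156.57919311523438, 27.653152465820312), (62.594486236572266, 103.89234924316406), 72.96222686767578) [ 0.60121418 -0.03794965  0.045     ]
0.7 252.76190476190476 158.59797033567526 ((252.95001220703125, 158.84999084472656), (102.25609588623047, 26.018360137939453), 88.26429748535156) [ 0.63295321 -0.17710064  0.045     ]
0.66 226.54298642533936 347.0203619909502 ((223.0, 346.5), (19.0, 32.0), 90.0) [ 0.51167369 -0.37364917  0.045     ]
[252.93380957 161.20077131]
```

View pics/w1.png

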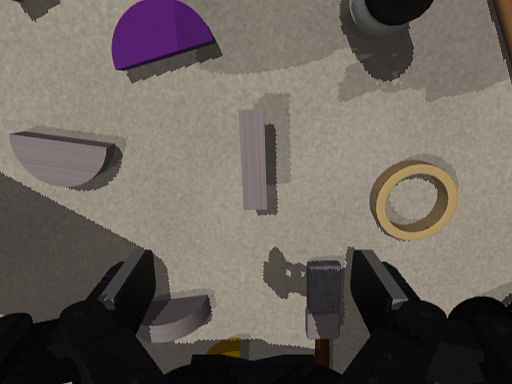

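```bash
python3 - <<'E'
from h import *
C=cam('wrist'); st=arm.state()
im=cv2.imread('pics/w1.png'); g=cv2.cvtColor(im,cv2.COLOR_BGR2GRAY)[95:225,225:285]
arm.capture('wrist')
r=min(arm.silhouettes('weight','wrist'),key=lambda r:abs(np.nonzero(r['region'])[1].mean()-253)+abs(np.nonzero(r['region'])[0].mean()-159))
m=r['region'].astype(np.uint8); ys,xs=np.nonzero(m)
print(xs.min(),xs.max(),ys.min(),ys.max(),[(y,xs[ys==y].min(),xs[ys==y].max()) for y in range(108,214,8)])
a,b=(252,109.5),(255.5,210)
A,B=onz(C,a,.05),onz(C,b,.05); print(A,B,np.linalg.norm(A-B),np.arctan2(*(A-B)[1::-1]),(A+B)/2)
T=cam('top'); mid=tuple((np.array(a)+b)/2)
for z in(.045,.05,.055): print(z,onz(C,mid,z),proj(T,onz(C,mid,z)),proj(T,onz(C,a,z)),proj(T,onz(C,b,z)))
E
python3 -c "
import cv2;im=cv2.imread('pics/a2.png')[120:185,270:350];cv2.imwrite('pics/c.png',cv2.resize(im,None,fx=8,fy=8,interpolation=2))"
```

```text
Traceback (most recent call last):
ValueError: zero-size array to reduction operation minimum which has no identity
```

View pics/c.png

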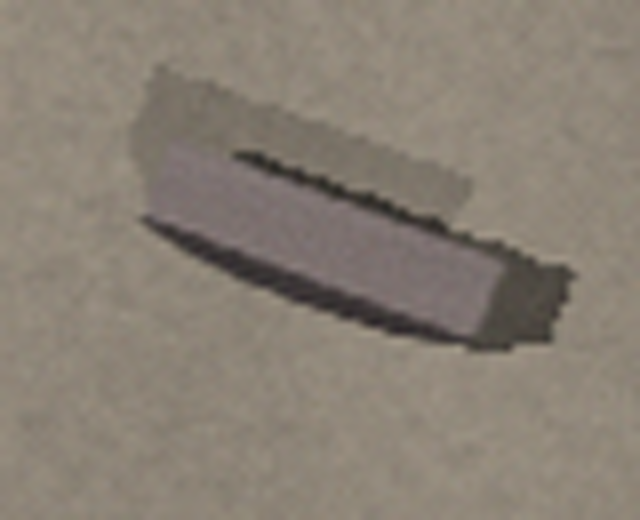

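The crop shows the bright straight edge from about (289.6,142) to (331.2,157.3) in the top picture, so it is almost level. In the wrist picture that same face runs from (252,110) to (255,210).

```bash
python3 - <<'E'
from h import *
C=cam('wrist'); st=arm.state()
a,b=(252,109.5),(255.5,210)
A,B=onz(C,a,.05),onz(C,b,.05); print(A,B,np.linalg.norm(A-B),np.arctan2(*(A-B)[1::-1]),(A+B)/2)
T=cam('top')
for p in(((289.6,142),),((331.2,157.3),)): print(onz(T,p[0],.05))
for p,qs in(((289.6,142),(a,b)),((331.2,157.3),(a,b)),((310.4,149.6),((253.7,159.7),))):
    for q in qs: print(p,q,tri([ray(T,p),ray(C,q)]))
E
```

```text
[ 0.65160058 -0.13297121  0.05      ] [ 0.61434562 -0.22623113  0.05      ] 0.10042581747017547 1.19074304399753 [ 0.6329731  -0.17960117  0.05      ]
[ 0.65006142 -0.13160511  0.05      ]
[ 0.61482117 -0.22518637  0.05      ]
(289.6, 142) (252, 109.5) [ 0.65139508 -0.13285406  0.04137134]
(289.6, 142) (255.5, 210) [ 0.63110346 -0.13256043  0.26885164]
(331.2, 157.3) (252, 109.5) [ 0.62662828 -0.16275554  0.18874947]
(331.2, 157.3) (255.5, 210) [ 0.61462693 -0.22491099  0.0530426 ]
(310.4, 149.6) (253.7, 159.7) [ 0.63333505 -0.17899729  0.04346603]
```

{"op": "step_arm", "data": {
  "linear": [
    [0.005,0,0],
    [0,0,0.04],
    [0,0,0.04],
    [0,0,0.04],
    [0,0,0.03],
    [0,0,0.02],
    [0,0,0.012],
    [0,0,0],
    [0,0,0]
  ],
  "yaw": [-0.035,0,0,0,0,0,0,0,0]
}}

```text
time_s: 5.5
tcp_pos: [0.633, -0.1793, 0.0188]
eef_rot: [3.14, 0.0, 1.189]
contact_force: [0.7, -0.5, -0.2]
width: 0.0851
grasp_force: 0.0
```

{"op": "step_arm", "data": {
  "linear": [
    [0,0,0],
    [0,0,0],
    [0,0,0],
    [0,0,0],
    [0,0,0],
    [0,0,0],
    [0,0,0],
    [0,0,0],
    [0,0,0],
    [0,0,0]
  ],
  "yaw": [0,0,0,0,0,0,0,0,0,0],
  "claw": 1,
  "grip_force": 60
}}

```text
time_s: 6.75
tcp_pos: [0.635, -0.1804, 0.0203]
eef_rot: [3.135, 0.0, 1.189]
contact_force: [3.3, -2.3, 18.0]
width: 0.0003
grasp_force: 23.4
```

```bash
python3 - <<'E'
from h import *
a=arm.capture('wrist'); b=arm.capture('top'); c=arm.capture('side')
o=np.zeros((600,800,3),np.uint8); o[:300,:400]=cv2.resize(a,(400,300)); o[:300,400:]=cv2.resize(b[60:285,210:510],(400,300)); o[300:,:400]=cv2.resize(c[110:260,150:350],(400,300))
save(o,'m.png'); print(arm.state()['width'],arm.state()['contact_force'],arm.state()['grasp_force'])
E
```

```text
0.00037343526167112203 [ 3.1481689  -1.98517865 18.15514422] 23.39277988881804
```

View pics/m.png

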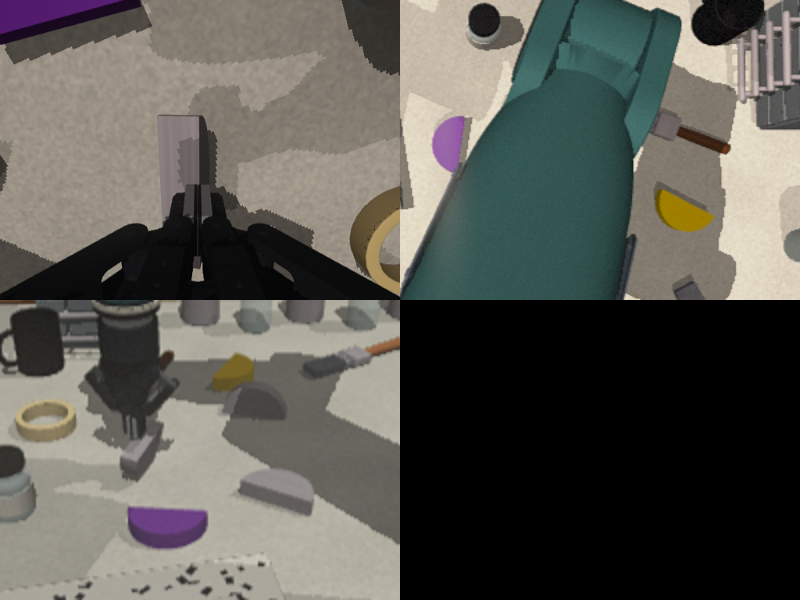

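The picture shows the fingers shut, touching the weight but not holding it. The weight is still standing on the table just beside or under them, with its bright face at about (180,165) in the wrist tile. I'll keep close-up crops from this state, then back off and compare.

```bash
python3 - <<'E'
from h import *
a=arm.capture('wrist'); c=arm.capture('side')
np.save('a.npy',a); np.save('c.npy',c)
C=cam('wrist'); st=arm.state(); print(st['tcp_pos'],proj(C,st['tcp_pos']),proj(cam('side'),st['tcp_pos']))
o=np.zeros((400,800,3),np.uint8); o[:,:400]=cv2.resize(a[130:300,180:350],(400,400),interpolation=2); o[:,400:]=cv2.resize(c[150:210,185:245],(400,400),interpolation=2)
save(o,'m2.png')
E
```

```text
[ 0.63500334 -0.18039373  0.0203297 ] [253.87186257 228.7036326 ] [217.65581965 187.67832746]
```

View pics/m2.png

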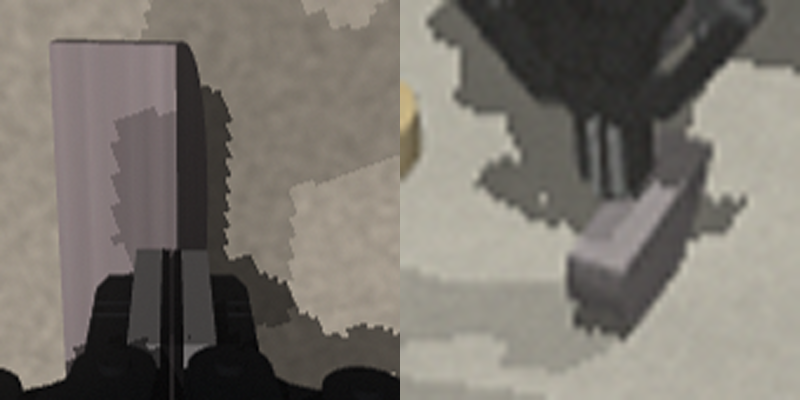

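```bash
python3 - <<'E'
from h import *
C=cam('wrist'); st=arm.state(); S=cam('side'); t=np.array(st['tcp_pos']); M=R.from_euler('xyz',st['eef_rot']).as_matrix()
for z in(0,-.01,-.02,-.03,-.04): print(z,proj(C,t+M@[.011,0,z]),proj(C,t+M@[0,0,z]),proj(S,t+M@[.011,0,z]))
# weight top corners in wrist crop
for p in((52,42),(178,42),(180,200),(57,200),(68,370)):
    q=(180+p[0]*.425,130+p[1]*.425)
    for z in(.035,.05): w=onz(C,q,z); print(p,z,(M.T@(w-t)).round(4))
j=st['joint_torque'];print(st)
E
```

```text
0 [253.874199  210.2967372] [253.87186257 228.7036326 ] [216.08470727 189.77599365]
-0.01 [253.97008528 217.08658697] [253.96587929 236.35055851] [215.87560297 186.76944373]
-0.02 [254.07697493 224.65560189] [254.07047744 244.85813369] [215.66407881 183.72810054]
-0.03 [254.19687726 233.14606467] [254.18754992 254.38031923] [215.45009254 180.65135661]
-0.04 [254.33232255 242.73714628] [254.31946978 265.11012751] [215.23360093 177.53859022]
(52, 42) 0.035 [ 0.0483 -0.0247 -0.0148]
(52, 42) 0.05 [ 0.051  -0.0224 -0.0298]
(178, 42) 0.035 [ 0.0483  0.0008 -0.0147]
(178, 42) 0.05 [ 0.051   0.0006 -0.0297]
(180, 200) 0.035 [ 0.014   0.0013 -0.0147]
(180, 200) 0.05 [ 0.0199  0.0011 -0.0297]
(57, 200) 0.035 [ 0.0141 -0.0252 -0.0148]
(57, 200) 0.05 [ 0.02   -0.0229 -0.0298]
(68, 370) 0.035 [-0.0279 -0.0245 -0.0148]
(68, 370) 0.05 [-0.018  -0.0222 -0.0298]
{'time_s': 7.0, 'joint_positions': array([-4.00023110e-01,  5.81732011e-01, -2.43473099e-02,  9.58416156e-01,
       -1.78418826e-04,  1.55284594e+00]), 'qvel': array([ 0.00107386,  0.00059046,  0.00030361, -0.00134594, -0.00010349,
       -0.00203013]), 'joint_torque': array([ 6.36338610e-01, -7.59242463e+01,  2.63812602e+01,  1.68066345e+00,
        1.66222556e-01,  6.41780236e-03]), 'tcp_pos': array([ 0.63500334, -0.18039373,  0.0203297 ]), 'eef_rot': array([3.13529602e+00, 2.91482405e-04, 1.18872212e+00]), 'contact_force': array([ 4.24212638, -2.36711182, 18.08061815]), 'wrist_torque': array([-0.45876788, -0.70699227, -0.00324613]), 'grasp_force': 23.39381297759246, 'width': 0.0004110492758994298}
```

```bash
python3 - <<'E'
from h import *
c=arm.calibration('wrist'); K=cam('side')[0]; K=np.array([[c['fx'],0,c['cx']],[0,c['fy'],c['cy']],[0,0,1]]); T=np.linalg.inv(np.array(c['T_tool_cam']))
print(arm.grip_point_offset)
def p(P): q=K@(T[:3,:3]@np.array(P)+T[:3,3]); return (q[:2]/q[2]).round(0)
for z in(0,-.013,-.02,-.03,-.043,-.05): print(z,p([.011,.0425,z]),p([-.011,.0425,z]),p([.011,-.0425,z]))
E
```

```text
0.0187
0 [331. 210.] [328. 246.] [177. 210.]
-0.013 [337. 219.] [334. 258.] [171. 219.]
-0.02 [340. 225.] [337. 264.] [168. 225.]
-0.03 [346. 233.] [342. 275.] [163. 233.]
-0.043 [354. 246.] [349. 290.] [155. 246.]
-0.05 [358. 253.] [354. 300.] [150. 254.]
```

{"op": "step_arm", "data": {
  "linear": [
    [0,0,-0.01],
    [0,0,-0.02],
    [0,0,-0.04],
    [0,0,-0.05],
    [0,0,-0.04],
    [0,0,0],
    [0,0,0],
    [0,0,0]
  ],
  "yaw": [0,0,0,0,0,0,0,0]
}}

```text
time_s: 8.0
tcp_pos: [0.6319, -0.1789, 0.1766]
eef_rot: [-3.139, -0.0, 1.189]
contact_force: [-0.2, 0.7, -0.6]
width: -0.0001
grasp_force: 0.0
```

```bash
python3 - <<'E'
from h import *
st=arm.state(); print(st['tcp_pos'],st['eef_rot'],st['contact_force'],st['width'])
a=arm.capture('wrist'); b=arm.capture('side')
o=np.zeros((384,800,3),np.uint8); o[:,:512]=a; o[:288,512:]=cv2.resize(b[140:220,180:260],(288,288),interpolation=2)
save(o,'m3.png')
E
```

```text
[ 0.63185942 -0.17892589  0.17662863] [-3.13946152e+00 -4.79387375e-05  1.18880998e+00] [-0.23253794  0.70279172 -0.57375461] -0.00011927646049080903
```

View pics/m3.png

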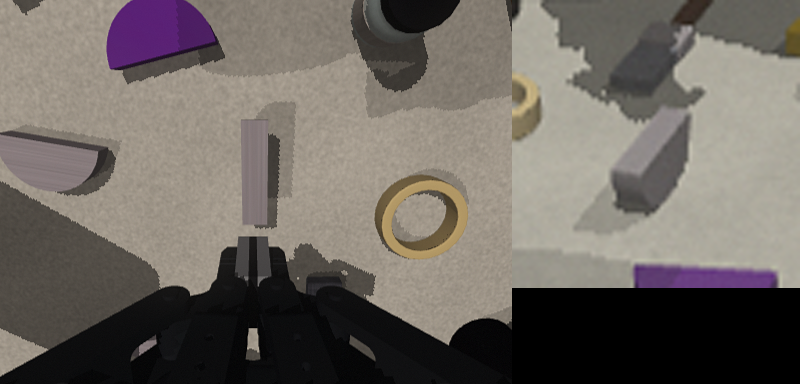

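The weight is still upright and centred, with its face at about (254,173). The shut tips sit roughly 30 mm behind the reported TCP: the image rows and the contact at z≈0.05 both say so. I need to go 30 mm deeper.

```bash
python3 - <<'E'
from h import *
C=cam('wrist'); st=arm.state(); t=np.array(st['tcp_pos']); M=R.from_euler('xyz',[np.pi,0,st['eef_rot'][2]]).as_matrix()
for q in((254.5,120),(254.5,173),(255,226)): w=onz(C,q,.05); print(w,M.T@(w-t))
E
```

```text
[ 0.65065367 -0.13525483  0.05      ] [0.04756938 0.00097321 0.12692693]
[ 0.63280332 -0.17976947  0.05      ] [-0.00039089  0.00100515  0.12692693]
[ 0.61359844 -0.22896003  0.05      ] [-0.05319496  0.00152344  0.12692693]
```

{"op": "step_arm", "data": {
  "linear": [
    [0,0,0],
    [0,0,0],
    [0,0,0],
    [0,0,0],
    [0,0,0],
    [0,0,0],
    [0,0,0]
  ],
  "yaw": [0,0,0,0,0,0,0],
  "claw": -1
}}

```text
time_s: 8.98
tcp_pos: [0.6325, -0.1792, 0.1779]
eef_rot: [3.142, 0.0, 1.189]
contact_force: [0.4, 0.3, -1.3]
width: 0.0854
grasp_force: 0.0
```

{"op": "step_arm", "data": {
  "linear": [
    [0,0.001,0.04],
    [0,0,0.04],
    [0,0,0.04],
    [0,0,0.03],
    [0,0,0.02],
    [0,0,0.012],
    [0,0,0.007],
    [0,0,0],
    [0,0,0]
  ],
  "yaw": [0,0,0,0,0,0,0,0,0]
}}

```text
time_s: 10.1
tcp_pos: [0.6338, -0.1797, -0.0104]
eef_rot: [3.141, 0.0, 1.189]
contact_force: [-0.9, 0.4, -0.2]
width: 0.0853
grasp_force: 0.0
```

{"op": "step_arm", "data": {
  "linear": [
    [0,0,0],
    [0,0,0],
    [0,0,0],
    [0,0,0],
    [0,0,0],
    [0,0,0],
    [0,0,0],
    [0,0,0]
  ],
  "yaw": [0,0,0,0,0,0,0,0],
  "claw": 1,
  "grip_force": 60
}}

```text
time_s: 11.1
tcp_pos: [0.6336, -0.1796, -0.0109]
eef_rot: [3.141, 0.0, 1.189]
contact_force: [0.3, 0.1, 5.5]
width: 0.0237
grasp_force: 59.5
```

{"op": "step_arm", "data": {
  "linear": [
    [0,0,-0.01],
    [0,0,-0.03],
    [0,0,-0.04],
    [0,0,-0.03],
    [0,0,-0.01],
    [0,0,0]
  ],
  "yaw": [0,0,0,0,0,0]
}}

```text
time_s: 11.85
tcp_pos: [0.6332, -0.1795, 0.1085]
eef_rot: [-3.141, -0.0, 1.189]
contact_force: [0.5, -0.1, -5.2]
width: 0.023
grasp_force: 59.8
```

{"op": "step_arm", "data": {
  "linear": [
    [0.015,-0.009,0],
    [0.03,-0.018,0],
    [0.033,-0.02,0],
    [0.033,-0.02,0],
    [0.033,-0.02,0],
    [0.033,-0.02,0],
    [0.033,-0.02,0],
    [0.033,-0.02,0],
    [0.033,-0.02,0],
    [0.03,-0.018,0],
    [0.024,-0.013,0],
    [0,0,0],
    [0,0,0],
    [0,0,0],
    [0,0,0],
    [0,0,0],
    [0,0,0],
    [0,0,0]
  ],
  "yaw": [0,0,0,0,0,0,0,0,0,0,0,-0.1,-0.1,-0.1,-0.1,-0.11,0,0]
}}

```text
time_s: 14.1
tcp_pos: [0.572, 0.2007, 0.1084]
eef_rot: [-3.141, -0.0, 1.697]
contact_force: [-0.1, -0.3, -4.5]
width: 0.0231
grasp_force: 59.6
```

```bash
python3 - <<'E'
from h import *
st=arm.state(); print(st['time_s'],st['tcp_pos'],st['eef_rot'],st['contact_force'],st['width'])
a=arm.capture('wrist'); b=arm.capture('side')
print(proj(cam('side'),st['tcp_pos']+np.array([0,0,.05])))
q=proj(cam('side'),st['tcp_pos']+np.array([0,0,.03])).astype(int); q=np.clip(q,[60,60],[450,320])
o=np.zeros((384,800,3),np.uint8); o[:,:512]=a; o[:288,512:]=cv2.resize(b[q[1]-60:q[1]+60,q[0]-60:q[0]+60],(288,288),interpolation=2)
save(o,'m4.png'); print(q)
E
```

```text
14.1 [0.57204366 0.20074791 0.10835224] [-3.14064653e+00 -1.07620109e-05  1.69665720e+00] [-0.1167185  -0.33543993 -4.51251087] 0.02311797413854363
[244.43957308 242.22632626]
[244 250]
```

View pics/m4.png

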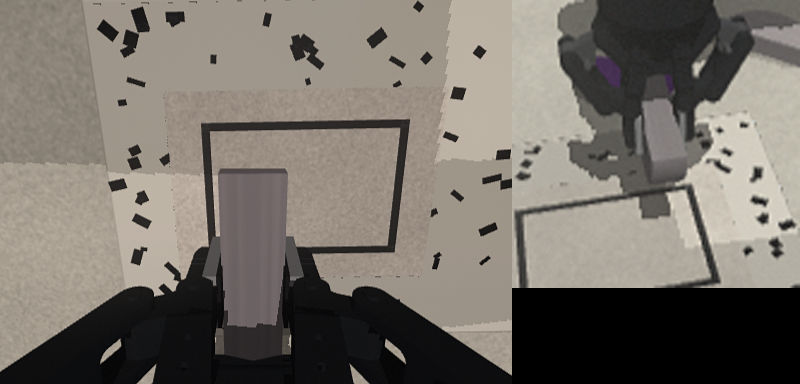

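The weight is held nearly level above the sheet. In the wrist picture the frame's corners are (202,125), (409,121), (394,250) and about (212,252).

```bash
python3 - <<'E'
from h import *
C=cam('wrist')
q=[(202,125),(409,121),(394,250),(212,252)]
L=np.cross(np.cross([*q[0],1],[*q[2],1]),np.cross([*q[1],1],[*q[3],1])).astype(float); m=L[:2]/L[2]
print(m,onz(C,m,.036),[onz(C,p,.036).round(3).tolist() for p in q])
E
```

```text
[303.5563011  191.11738353] [0.61110089 0.20483535 0.036     ] [[0.53, 0.245, 0.036], [0.677, 0.267, 0.036], [0.692, 0.165, 0.036], [0.546, 0.144, 0.036]]
```

{"op": "step_arm", "data": {
  "linear": [
    [0,0,0.02],
    [0,0,0.03],
    [0,0,0.02],
    [0,0,0.008],
    [0,0,0],
    [0,0,0]
  ],
  "yaw": [0,0,0,0,0,0]
}}

```text
time_s: 14.95
tcp_pos: [0.5732, 0.2006, 0.0317]
eef_rot: [3.14, -0.0, 1.699]
contact_force: [0.1, -0.0, -5.1]
width: 0.0232
grasp_force: 59.6
```

{"op": "step_arm", "data": {
  "linear": [
    [0,0,0.003],
    [0,0,0.002],
    [0,0,0],
    [0,0,0]
  ],
  "yaw": [0,0,0,0]
}}

```text
time_s: 15.45
tcp_pos: [0.5727, 0.2005, 0.0259]
eef_rot: [3.142, 0.0, 1.699]
contact_force: [0.5, -0.8, -4.5]
width: 0.0231
grasp_force: 59.6
```

{"op": "step_arm", "data": {
  "linear": [
    [0,0,0.001],
    [0,0,0],
    [0,0,0]
  ],
  "yaw": [0,0,0]
}}

```text
time_s: 15.82
tcp_pos: [0.5726, 0.2005, 0.0249]
eef_rot: [-3.142, 0.0, 1.699]
contact_force: [0.2, 0.6, -5.0]
width: 0.023
grasp_force: 59.6
```

{"op": "step_arm", "data": {
  "linear": [
    [0,0,0.001],
    [0,0,0],
    [0,0,0]
  ],
  "yaw": [0,0,0]
}}

```text
time_s: 16.2
tcp_pos: [0.5728, 0.2005, 0.0241]
eef_rot: [3.141, -0.0, 1.699]
contact_force: [-1.5, 0.1, 2.6]
width: 0.023
grasp_force: 60.5
```

{"op": "step_arm", "data": {
  "linear": [
    [0,0,0],
    [0,0,0],
    [0,0,0],
    [0,0,0],
    [0,0,0],
    [0,0,0],
    [0,0,0]
  ],
  "yaw": [0,0,0,0,0,0,0],
  "claw": -1,
  "grip_force": 20
}}

```text
time_s: 17.08
tcp_pos: [0.5727, 0.2005, 0.0239]
eef_rot: [3.142, -0.0, 1.699]
contact_force: [0.1, 0.0, 0.4]
width: 0.0856
grasp_force: 0.0
```

{"op": "step_arm", "data": {
  "linear": [
    [0,0,-0.01],
    [0,0,-0.02],
    [0,0,-0.03],
    [0,0,-0.03],
    [0,0,-0.01],
    [0,0,0]
  ],
  "yaw": [0,0,0,0,0,0]
}}

```text
time_s: 17.82
tcp_pos: [0.5729, 0.2005, 0.1241]
eef_rot: [3.141, -0.0, 1.699]
contact_force: [-0.6, 0.3, -1.2]
width: 0.0855
grasp_force: 0.0
```

```bash
python3 - <<'E'
from h import *
st=arm.state(); print(st['time_s'],st['tcp_pos'],st['eef_rot'],st['contact_force'],st['width'])
a=arm.capture('wrist'); b=arm.capture('side')
o=np.zeros((384,800,3),np.uint8); o[:,:512]=a; o[:288,512:]=cv2.resize(b[200:320,180:300],(288,288),interpolation=2)
save(o,'m5.png')
E
```

```text
17.825 [0.57287767 0.2005081  0.12413687] [ 3.14077532e+00 -1.86684963e-05  1.69878510e+00] [-0.5966462   0.25049008 -1.21436116] 0.08554396913484527
```

View pics/m5.png

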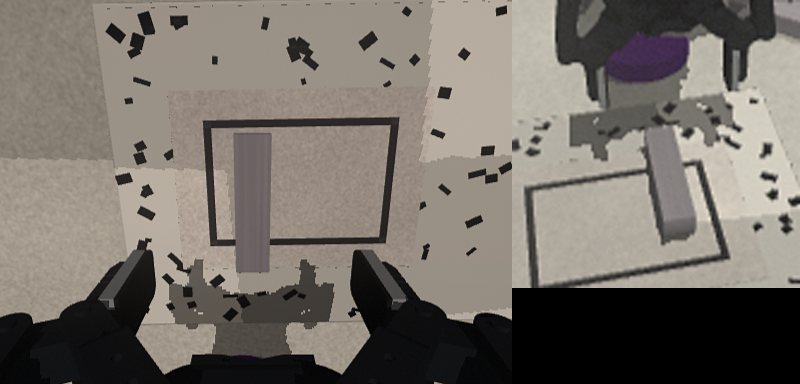

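The weight stands on its edge on the sheet, with its face from (253,133) to (253,272) in the wrist picture. Next I'll shut the gripper, go behind it and push its top.

{"op": "step_arm", "data": {
  "linear": [
    [0,-0.02,0],
    [0,-0.025,0],
    [0,0,0],
    [0,0,0],
    [0,0,0],
    [0,0,0],
    [0,0,0],
    [0,0,0]
  ],
  "yaw": [0,0,0,0,0,0,0,0],
  "claw": 1
}}

```text
time_s: 18.92
tcp_pos: [0.5281, 0.1947, 0.1238]
eef_rot: [3.142, -0.0, 1.699]
contact_force: [0.4, 0.8, 0.5]
width: -0.0001
grasp_force: 0.0
```

{"op": "step_arm", "data": {
  "linear": [
    [0,0,0.02],
    [0,0,0.03],
    [0,0,0.02],
    [0,0,0.01],
    [0,0,0],
    [0,0,0]
  ],
  "yaw": [0,0,0,0,0,0]
}}

```text
time_s: 19.68
tcp_pos: [0.5285, 0.1948, 0.0447]
eef_rot: [3.14, -0.0, 1.699]
contact_force: [-0.8, 0.4, -0.7]
width: 0.0001
grasp_force: 0.0
```

{"op": "step_arm", "data": {
  "linear": [
    [0,0.008,0],
    [0,0.006,0],
    [0,0.005,0],
    [0,0.005,0],
    [0,0.005,0],
    [0,0.005,0],
    [0,0.005,0],
    [0,0.005,0],
    [0,0.005,0],
    [0,0.005,0],
    [0,0,0],
    [0,0,0]
  ],
  "yaw": [0,0,0,0,0,0,0,0,0,0,0,0]
}}

```text
time_s: 21.18
tcp_pos: [0.5814, 0.2016, 0.0438]
eef_rot: [-3.141, 0.0, 1.699]
contact_force: [0.6, -0.4, -0.1]
width: 0.0001
grasp_force: 0.0
```

{"op": "step_arm", "data": {
  "linear": [
    [0,0,-0.02],
    [0,-0.01,-0.04],
    [0,-0.02,-0.05],
    [0,0,0],
    [0,0,0]
  ],
  "yaw": [0,0,0,0,0]
}}

```text
time_s: 21.8
tcp_pos: [0.5517, 0.1978, 0.1535]
eef_rot: [3.142, 0.0, 1.699]
contact_force: [-0.1, 0.2, 0.4]
width: 0.0004
grasp_force: 0.0
```

```bash
python3 - <<'E'
from h import *
st=arm.state(); print(st['time_s'],st['tcp_pos'],st['contact_force'])
a=arm.capture('wrist'); b=arm.capture('side')
for n in('wrist','side'):
    for r in arm.silhouettes('weight',n):
        ys,xs=np.nonzero(r['region']); C=cam(n); print(n,r['conf'],xs.mean(),ys.mean(),onz(C,((xs.min()+xs.max())/2,(ys.min()+ys.max())/2),.055),xs.min(),xs.max(),ys.min(),ys.max())
o=np.zeros((384,800,3),np.uint8); o[:,:512]=a; o[:288,512:]=cv2.resize(b[200:340,160:300],(288,288),interpolation=2)
save(o,'m6.png')
E
```

```text
21.8 [0.55171844 0.1977689  0.15353042] [-0.09178713  0.18135755  0.41749539]
wrist 0.8 252.6426332288401 347.3918495297806 [0.57217558 0.02913636 0.055     ] 245 259 335 359
wrist 0.78 329.11459205897137 177.60780700284806 [0.61269165 0.20713368 0.055     ] 293 361 121 238
side 0.95 230.7097288676236 222.69856459330143 [0.59795552 0.020064   0.055     ] 214 248 213 233
side 0.92 223.04898336414047 288.6913123844732 [0.61234504 0.21494314 0.055     ] 210 238 266 314
```

View pics/m6.png

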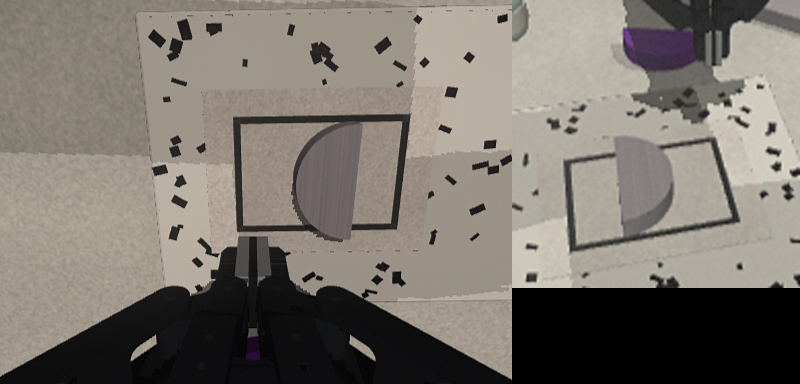

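The weight lies flat inside the frame, its middle near (328,178) in the wrist picture. That is about (0.613, 0.207), a few millimetres from the sheet's middle, and the robot is clear of it.

```bash
python3 -c "
from rig import arm
print(arm.job_done())"
```

```text
the job is handed in; nothing more can be done
None
```

The weight was held, set down on its edge on the sheet and tipped over; it now lies flat within about 5 mm of the sheet's middle, after one missed grasp that left it standing on its edge, and I never went near the other two weights.

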